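Start up the storeroom weigh station

ROBOT

A 6-joint arm with a two-finger parallel gripper is mounted at the origin on the work surface. World frame = base frame: x ahead of the robot, y to its left, z up, the work surface at z = 0. Lengths are in mm, angles in rad, forces in N, time in s.
With the tool pointing down it reaches from about 350 to 875 mm from the base axis. Payload 4.2 kg.
Tool frame: the origin (TCP) lies at the very end of the fingers, on their centre line; the grasp point (between the pads) lies 19 mm behind it (arm.grip_point_offset is the distance from the TCP to the grasp point, in mm); z points along the fingers, y is the direction in which the jaws open and shut (so a half turn about z gives the same grasp; the last joint's range is limited). The gripper opens to 85 mm and grips with 20 to 120 N. Pads are 22 mm wide; open, the fingers measure 114 mm over their backs; the gripper's body (76 mm by 85 mm) begins 54 mm behind the grasp point. The pads swing forward as they close: fully open they stand 13 mm farther back than shut.
Start: joints at [1.38, 0.385, 0.008, 0, -1.194, -0.259], TCP at [271.707, 562.827, 231.312] pointing down, gripper open.
Joint ranges: [-3.14, 3.14], [-1.21, 2.06], [-1.07, 1.41], [-3.16, 2.05], [-2.99, -0.16], [-3.1, 3.1]. Speed limits (rad/s): [2.79, 2.79, 3.14, 3.14, 3.14, 3.14].

INTERFACE

Orientations are given as a unit quaternion [x, y, z, w].
In Python, from bench import arm gives the robot as it stands.
- The arm moves only by the tool drive_tool, never from a script. Its argument "steps" is a list of rows, each a list of 5 numbers: the shift along the tool's x, y, z in m, then the turn about the tool's z in degrees, then the finger opening in m, from 0 to 0.0854. A call has 1 to 20 rows; each row shifts and turns the commanded pose from where the row before left it, along the tool's axes as they then stand; what a row does not reach is not made up. A row lasts 1/10 s, in which the tool goes at most 50 mm and 8.59 degrees, less where a joint would pass 70% of its speed; a pose out of reach is approached as far as the arm can. A call is refused whole if a number of a shift passes 0.05 or a number of a turn 8.59, either way. A call with a gripper value outside its range is refused whole. The fingers move at their own pace and stop on an object; the grip force is fixed at half the most. Time passes only in rows, so rows that do not move let the fingers close. It gives the time, the measured TCP pose, the force and the opening at its end, in the units of the state.
- arm.read_state(): the state, without advancing time (a new reading comes with each control period).
- arm.get_image(name): name is "side" or "top" or "wrist"; returns (picture, depth): 480x640x3 uint8, blue, green, red; 480x640 float32, mm along the optical axis (not along the pixel's ray), 0 where there is no reading.
- arm.camera_params(name): a dict with "K" (3x3 intrinsics, pixels), "world_to_cam" (4x4, takes a point from world to camera coordinates); the wrist camera has in their place "mount" (4x4, takes a point from camera to tool coordinates, whose origin is the TCP and whose axes are the flange's). Camera axes: x right, y up, looking along -z (the intrinsics and any distortion apply to the point x, -y, -z); pixel columns grow to the right and rows downward; lengths in mm; the calibration is good to about 2 mm. The wrist camera is an equidistant fisheye: a pixel r from the principal point sees the ray r / f radians off the axis. A picture is of the moment at which its call begins: read the wrist's pose just before it. camera_params takes no time and is no camera call.
- arm.job_done(): hands the job in, once; it reports no verdict.
The state is a dict: "clock": time; "joints": joint angles; "joint_vel": joint speeds; "joint_efforts": joint torques, N m; "position": TCP position; "ee_rot": TCP orientation; "contact_force": force on the tool from outside, world axes, zero at the start; "wrist_torque": the same for the moment, N m; "gripper_width": finger opening in mm.
Only numpy, scipy, OpenCV 4.12 (cv2) and the standard library are available. Lean on these libraries where they do the work, as an engineer would, in place of code of your own. Each camera call takes 0.05 s, during which the arm holds its last target.

TASK

Start up the weigh station with light taps of a fingertip: first switch on the ticket printer at its rocker, so that the scale finds it, then switch on the bench scale at its own rocker, and then press the scale's long tare bar and let it come back up, to zero out the empty tub. Tap gently, press no other key, keep off the platter and the tub, and leave the printer and everything else where they stand.

Things in the scene. Friction and masses are not known exactly. Their poses are not given: they have to be found in the camera images.
- scale: White bench scale, fixed, 240 wide (y), 300 deep (x). Origin: centre of its underside; the front faces its -x. Key apron at the front: 100 deep, 45 high at its front edge, sloping up 10 degrees to the platter. From left (+y) to right: black rocker, two round grey keys, long grey tare bar; a blank black display above them.
- platter: Steel weighing platter on the scale, 186 x 232, top face 92 above the bench, its front edge 40 ahead (-x) of the scale's origin. Origin: on its centre line, 10 below its top face. Keep off it.
- printer: Loose grey ticket printer, 100 wide (y), 150 deep (x), 0.9 kg, front to its -x. Origin: centre of its underside. Its front half is a level deck 62 high with a black rocker (left, +y) and a round black feed key 50 to the right of it; its rear half a black paper cover 78 high, with a ticket standing out to about 110.
- printer_switch (a joint): Printer's rocker: 0 = off, 0.4 rad = fully on; on from about 0.3. It turns about a pivot line along the printer's y and stays where it is left. About 3 to 4 N on its raised end turns it. Pressed on past its stop, the switch sinks a little into its rubber gasket: from 5 N, up to 3 mm at 20 N, and springs back.
- printer_switch_tap (a point): Tap point of the printer's rocker: top of its far facet (raised while off, away from the printer's front), 12 from the pivot, 4 inside the end; moves with it. Rocker 20 wide, two 16 facets in a shallow V. Off: point about 72 above the bench, facet up at 0.4 rad. Tapping 4.7 straight down (6 at the end) lays the facet level, 5 above the deck: fully on. Bezel 40 x 28, 2.5 high.
- scale_switch (a joint): Scale's rocker: 0 = off, 0.4 rad = fully on; on from about 0.3. Pivot line along the scale's y; stays where it is left. About 3 to 4 N on its raised end; the same yielding gasket as on the printer.
- scale_switch_tap (a point): Where to tap the scale's rocker, the leftmost control on the apron: as on the printer, the same rocker, its raised far facet towards the platter, 12 from the pivot line. When fully on the far facet is parallel to the apron (10 degree slope), 5 above it. The front edge of the platter is about 50 beyond it.
- tare_bar (a joint): Travel of the tare bar: 0 = up, 0.007 m = fully down (firm stop, 3 above the apron); pressed from about 0.003. Springs back: 1.3 N to start, 5.9 N fully down.
- tare_bar_top (a point): Centre of the top face of the tare bar, the rightmost and only long key on the apron: 56 (along the scale's y) x 18, top 10 above the apron when up, moves with it.
- left_key (a joint): Round grey key, 16 across, 47 to the right of the scale's rocker: not to be pressed. Travel in m, 0 to 0.005.
- mid_key (a joint): Round grey key, 16 across, on the scale's centre line, 72 to the left of the tare bar's centre: not to be pressed. Travel in m, 0 to 0.005.
- feed_key (a joint): Printer's round feed key, 16 across: not to be pressed. Travel in m, 0 to 0.005.
- tub: Empty white open tub, 110 x 150 x 55 high, loose on the platter (rim 147 above the bench). Origin: centre of its underside. Leave alone.
- bin: Blue stock bin of bolts, 150 x 100 x 75 high. Origin: centre of its underside. Stands on the other side of the scale from the printer. Leave alone.
- coupling: Brass pipe coupling, 38 across, 45 high, standing between the robot and the scale. Origin: centre of its underside. Leave alone.
- jar: Amber jar, 64 across, 85 high, left (+y) of the scale. Origin: centre of its underside. Leave alone.
- tape: Roll of tape lying flat, 96 across, 48 high, right (-y) of the scale. Origin: centre of its underside. Leave alone.
Not all that is in view belongs to the job. What is shaped like the printer but orange is not meant.

How it is judged (in metres and radians):
On the way, in this order (a step that is already met when the one before it is completed fails the run):
1. the printer's rocker is on, the scale still off (value of joint printer_switch above 0.28 rad and value of joint scale_switch below 0.12 rad), for 0.1 s.
2. the scale's rocker is on (value of joint each of printer_switch, scale_switch above 0.28 rad), for 0.1 s.
3. the tare bar is pressed with both switched on (all of step 2 and value of joint tare_bar above 0.003 m), for 0.05 s.
At the end, for the whole second after the job is handed in: Both rockers are on (at least 0.28 of 0.4 rad), the tare bar is up again (within 1 mm), the tub is within 10 mm and the printer and the other things within 20 mm of where they stood, printer upright and at rest (all of step 2 and value of joint tare_bar below 0.001 m and distance of tub from where it was at the start of the episode below 0.01 m and distance of each of printer, bin, coupling, jar, tape from where it was at the start of the episode below 0.02 m and angle between printer's own z axis and vertical below 0.05 rad and linear speed of each of printer, tub below 0.02 m/s); the robot touches nothing.
It fails at once if out of order: the scale is switched on while the printer is off, or the tare bar is pressed while the scale is off ((value of joint scale_switch above 0.2 rad and value of joint printer_switch below 0.2 rad) or (value of joint tare_bar above 0.0025 m and value of joint scale_switch below 0.2 rad)).
It fails at once if another key is pressed (value of joint any of left_key, mid_key, feed_key above 0.0025 m).
It fails at once if the platter or the tub is touched, or the tub is shifted or lifted (contact force between any of the arm, the fingers and platter above 1 N or contact force between any of the arm, the fingers and tub above 1 N or distance of tub from where it was at the start of the episode above 0.01 m).
It fails at once if the scale or the printer is struck or pressed hard (over 20 N) (contact force between any of the arm, the fingers and scale above 20 N or contact force between any of the arm, the fingers and printer above 20 N).
It fails at once if the printer or a bystander is moved more than 20 mm, lifted or tipped (distance of any of printer, bin, coupling, jar, tape from where it was at the start of the episode above 0.02 m or angle between printer's own z axis and vertical above 0.15 rad).
It also fails if it takes over 56 s, if anything falls off the work surface, if the arm or the gripper's body presses on something with over 40 N, if the wrist force passes 120 N, or if a joint passes its speed limit or range.

## Working session

There is one attempt and no reset: what is moved stays moved. The work goes in short steps, Python scripts to look and compute and a tool call to move; the robot and the scene stay as the last step left them, time stands still between calls to the robot, and variables do not carry over. Pictures are saved under pics/ and viewed, and the job is handed in when it is done.

Besides the shell and the picture viewer there is one more tool, called after "Request:" by a JSON object that holds its "fn" and its "kwargs". drive_tool: Moves the arm, as the interface text tells. Its arguments: {"type":"object","properties":{"steps":{"type":"array"}},"required":["steps"]}

```bash
ls; mkdir -p pics
python3 - <<'E'
from bench import arm
import cv2,numpy as np
s=arm.read_state();print(s)
for n in ["side","top","wrist"]:
    p,d=arm.get_image(n);cv2.imwrite(f"pics/{n}0.png",p);np.save(f"{n}0.npy",d)
    c=arm.camera_params(n);print(n,{k:np.round(v,4).tolist() if not isinstance(v,str) else v for k,v in c.items()})
E
```

```text
pics
{'clock': 0.0, 'joints': array([ 1.37961451e+00,  3.85561418e-01,  6.66129839e-03, -5.20277741e-04,
       -1.19398609e+00, -2.58591865e-01]), 'joint_vel': array([ 1.96056010e-04,  8.25472149e-04,  1.32034507e-03,  5.47734734e-05,
       -3.14905516e-04, -2.52970195e-03]), 'joint_efforts': array([ 1.36996510e-03, -3.92289054e+01,  1.88401401e+01,  4.18591529e+00,
       -4.72107247e-03, -4.08297097e-06]), 'position': array([271.45736132, 562.34044703, 230.22936218]), 'ee_rot': array([ 9.74797381e-01, -2.23089481e-01, -2.06437812e-04,  1.05249355e-03]), 'contact_force': array([ 0.42172912, -1.16569934,  0.29698683]), 'wrist_torque': array([-0.01572564,  0.03187862, -0.00507468]), 'gripper_width': 85.46932349123746}
side {'K': [[559.1658, 0.0, 326.0472], [0.0, 559.1658, 239.9796], [0.0, 0.0, 1.0]], 'world_to_cam': [[0.998, -0.0603, 0.0186, -505.1128], [0.023, 0.6228, 0.7821, -64.6023], [-0.0587, -0.7801, 0.6229, -1379.1047], [0.0, 0.0, 0.0, 1.0]]}
top {'K': [[462.7057, 0.0, 322.4022], [0.0, 462.7057, 239.302], [0.0, 0.0, 1.0]], 'world_to_cam': [[0.0193, -0.9998, -0.0011, -23.8516], [0.9956, 0.0192, 0.0913, -528.9408], [-0.0913, -0.0028, 0.9958, -1152.4395], [0.0, 0.0, 0.0, 1.0]]}
wrist {'K': [[371.6483, 0.0, 321.0264], [0.0, 371.6483, 236.2683], [0.0, 0.0, 1.0]], 'mount': [[-0.0004, 0.9487, 0.3162, 80.8373], [1.0, 0.0005, -0.0003, -0.6544], [-0.0005, 0.3162, -0.9487, -141.7662], [0.0, 0.0, 0.0, 1.0]]}
```

View pics/top0.png

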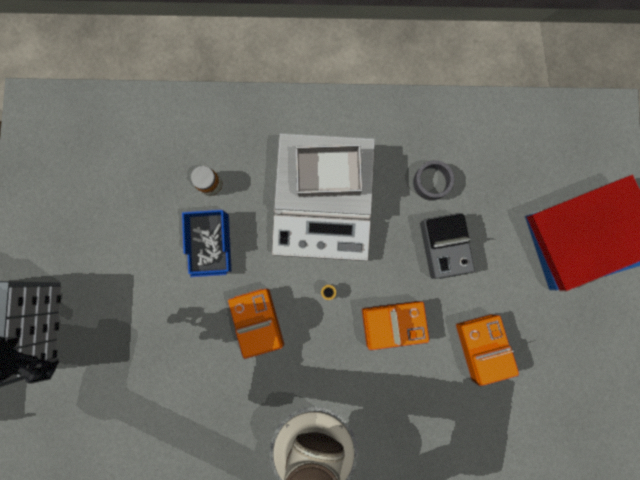

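View pics/side0.png

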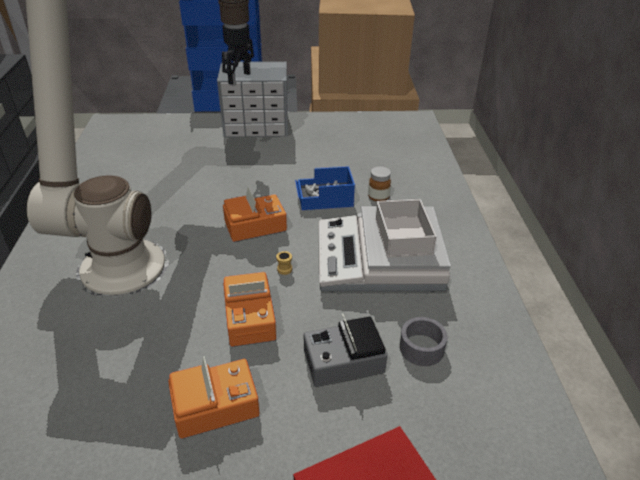

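View pics/wrist0.png

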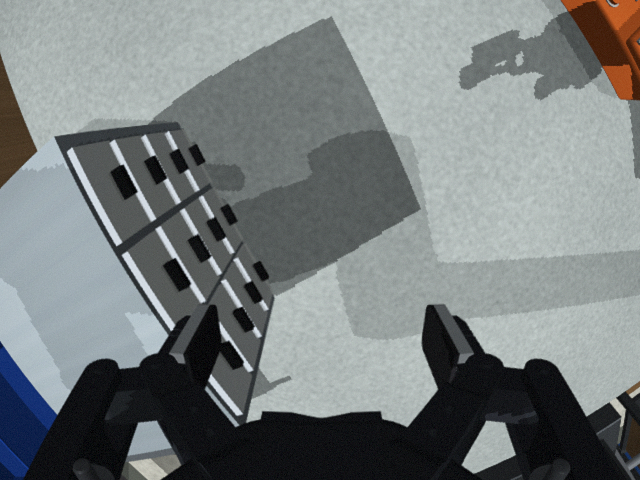

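The top view shows the scale at ~(322,195), grey printer at ~(447,245) and rockers at ~(285,237) and ~(445,264). The arm is by a drawer cabinet on the left. I'll zoom in and measure.

```bash
cat > h.py <<'E'
import numpy as np,cv2
from bench import arm
def cam(n):
    c=arm.camera_params(n);return np.array(c["K"]),np.array(c["world_to_cam"])
def ray(n,u,v):
    K,T=cam(n);R=T[:3,:3];t=T[:3,3]
    d=np.array([(u-K[0,2])/K[0,0],-(v-K[1,2])/K[1,1],-1.]);return -R.T@t,R.T@d
def onz(n,u,v,z):
    o,d=ray(n,u,v);return o+d*(z-o[2])/d[2]
def dep(n,u,v,D):
    o,d=ray(n,u,v);return o+d*D
def tri(a,b):
    (o1,d1),(o2,d2)=ray("top",*a),ray("side",*b)
    A=np.stack([d1,-d2],1);s=np.linalg.lstsq(A,o2-o1,rcond=None)[0]
    p,q=o1+d1*s[0],o2+d2*s[1];return (p+q)/2,np.linalg.norm(p-q)
E
python3 - <<'E'
from h import *
p=cv2.imread("pics/top0.png")
c=p[190:290,260:480];cv2.imwrite("pics/topc.png",cv2.resize(c[20:,:120],None,fx=6,fy=6,interpolation=cv2.INTER_CUBIC))
cv2.imwrite("pics/topd.png",cv2.resize(p[205:285,415:480],None,fx=7,fy=7,interpolation=cv2.INTER_CUBIC))
q=cv2.imread("pics/side0.png")
cv2.imwrite("pics/sidec.png",cv2.resize(q[200:390,300:400],None,fx=3,fy=3,interpolation=cv2.INTER_CUBIC))
D=np.load("top0.npy")
for u,v in [(40,300),(20,340),(60,300)]:print(dep("top",u,v,D[v,u]))
for u,v in [(445,264),(464,262),(464,270),(285,237),(303,244),(321,245),(350,246),(350,256),(250,310),(330,210)]:print((u,v),dep("top",u,v,D[v,u]).round(1))
E
```

```text
[365.7312023  653.78133907  89.39812969]
[279.11478751 657.56974993 145.95045995]
[363.36141678 643.38862853  23.50557786]
(445, 264) [ 470.9 -314.8   62.9]
(464, 262) [ 476.5 -360.1   66.9]
(464, 270) [ 457.1 -361.    63.3]
(285, 237) [529.8  78.5  61.4]
(303, 244) [513.5  33.8  60. ]
(321, 245) [511.9 -10.6  59.4]
(350, 246) [510.9 -82.1  58.6]
(350, 256) [486.8 -83.   48.6]
(250, 310) [350.2 158.6  62.1]
(330, 210) [593.9 -30.7  94.9]
```

View pics/topc.png

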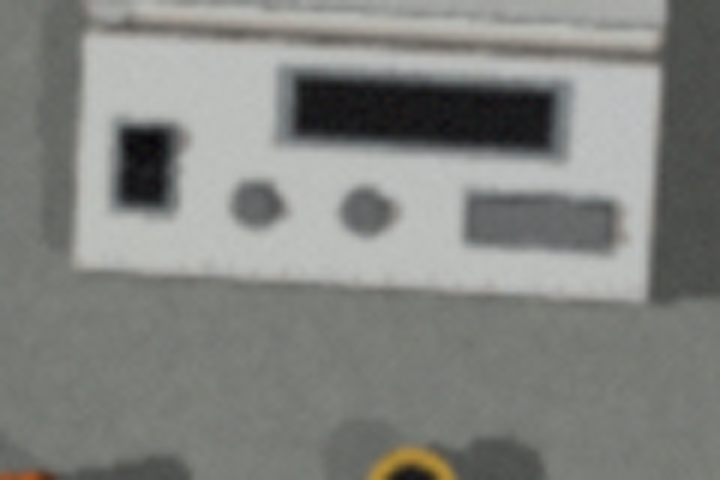

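View pics/topd.png

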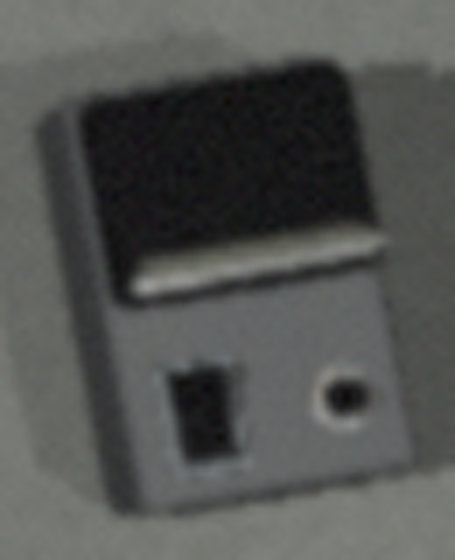

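View pics/sidec.png

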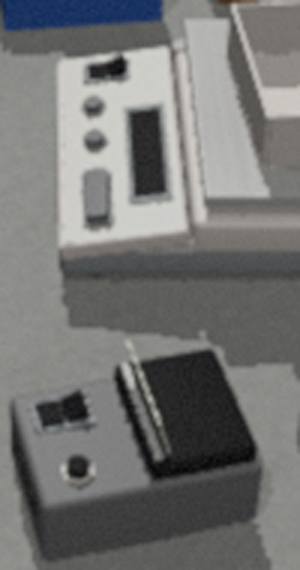

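Request:
{"fn": "drive_tool", "kwargs": {"steps": [[0,0,-0.03,0,0.0],[0,0,0,-8.58,0],[0,0,0,-8.58,0],[0,0,0,-8.58,0],[0.04,0.04,0,0,0],[0.04,0.05,0,0,0],[0.04,0.05,0,0,0],[0.04,0.05,0,0,0],[0.04,0.05,0,0,0],[0,0.05,0,0,0],[0,0.05,0,0,0],[0,0.05,0,0,0],[0,0.05,0,0,0],[0,0.05,0,0,0],[0,0.05,0,0,0],[0,0.05,0,0,0],[0,0.05,0,0,0],[0,0,0,0,0]]}}

```text
clock: 1.95
position: [430.5, -33.4, 261.2]
ee_rot: [1.0, -0.004, -0.0, 0.0]
contact_force: [-0.1, 0.7, -0.1]
gripper_width: 0.1
```

```bash
cat >> h.py <<'E'
from scipy.spatial.transform import Rotation as Ro
def wsnap(name):
    s=arm.read_state();p,d=arm.get_image("wrist");cv2.imwrite(f"pics/{name}.png",p)
    np.savez(name+".npz",pos=s["position"],q=s["ee_rot"],d=d);return p,d,s
def wray(u,v,z):
    pass
def wonz(name,u,v,z):
    f=np.load(name+".npz");c=arm.camera_params("wrist");K=np.array(c["K"]);M=np.array(c["mount"])
    a=np.array([u-K[0,2],v-K[1,2]])/K[0,0];r=np.linalg.norm(a)
    dc=np.array([np.sin(r)*a[0]/r,-np.sin(r)*a[1]/r,-np.cos(r)])
    R=Ro.from_quat(f["q"]).as_matrix()
    o=f["pos"]+R@M[:3,3];d=R@M[:3,:3]@dc
    return o+d*(z-o[2])/d[2]
E
python3 - <<'E'
from h import *
wsnap("w1")
E
```

```text
(no output)
```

View pics/w1.png

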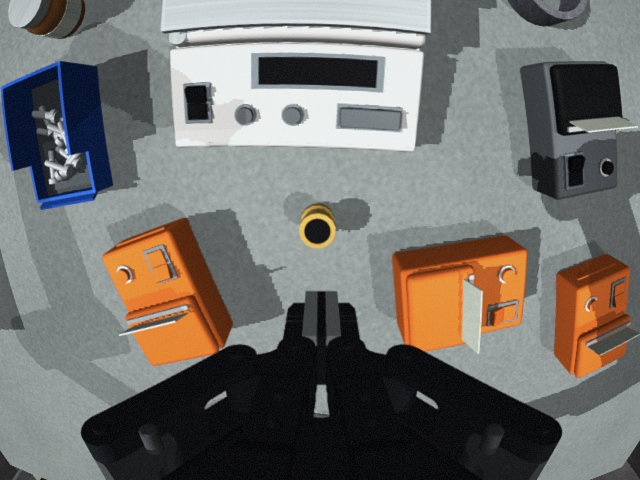

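Run:
```python
import cv2
p=cv2.imread("pics/w1.png")
cv2.imwrite("pics/w1c.png",cv2.resize(p[40:160,165:425],None,fx=3,fy=3,interpolation=cv2.INTER_CUBIC))
cv2.imwrite("pics/w1d.png",cv2.resize(p[50:205,515:640],None,fx=4,fy=4,interpolation=cv2.INTER_CUBIC)[:600])
```

```text
(no output)
```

View pics/w1c.png

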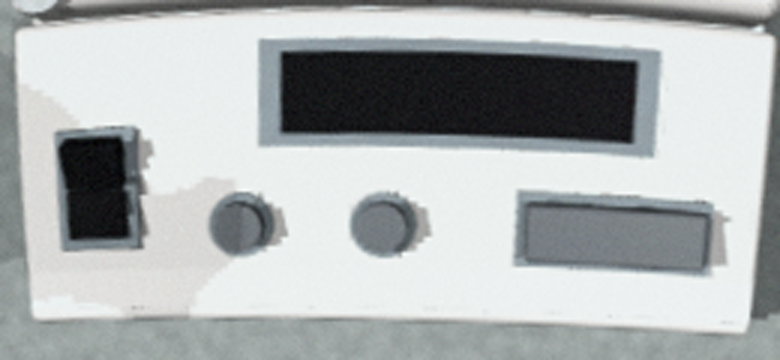

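View pics/w1d.png

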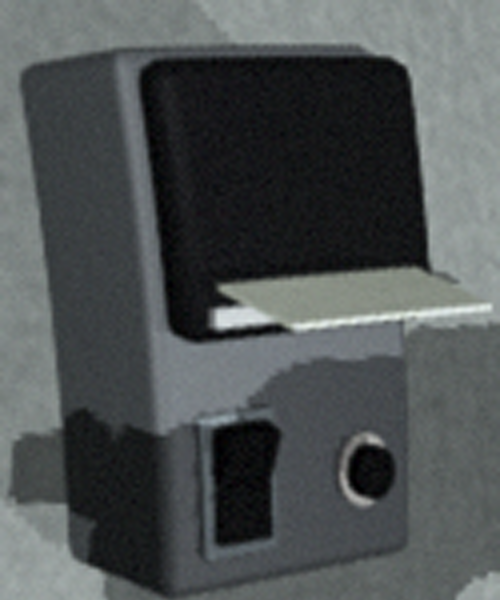

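Run:
```python
from h import *
f=lambda x,y:(165+x/3,40+y/3)
fl=wonz("w1",*f(33,318),45);fr=wonz("w1",*f(748,330),45);print("front",fl,fr,np.linalg.norm(fl-fr))
print("top front",onz("top",260+74/6,210+266/6,45),onz("top",260+648/6,210+300/6,45))
d=fl-fr;yaw=np.arctan2(-d[0],d[1]);print("yaw",np.degrees(yaw))
ex=np.array([np.cos(yaw),np.sin(yaw),0])
def apr(fun,h):
    z=60
    for _ in range(8):
        p=fun(z);z=45+np.tan(np.radians(10))*((p-fl)@ex)+h/np.cos(np.radians(10))
    return p.round(1),round((p-fl)@ex,1)
for nm,uv,h in [("bezel c",f(100,188),2.5),("far bez",f(97,128.5),2.5),("near bez",f(102,248),2.5),("lk",f(239,224),7),("mk",f(383,224),7),("tare",f(616,233),10),("tare edgeN",f(616,262),10),("tare edgeF",f(618,206),10)]:
    print(nm,*apr(lambda z:wonz("w1",*uv,z),h))
g=lambda x,y:(260+x/6,210+y/6)
for nm,uv,h in [("bez",g(145,167),4),("lk",g(256,205),7),("mk",g(367,211),7),("tare",g(542,219),10)]:
    print("top",nm,*apr(lambda z:onz("top",*uv,z),h))
e=lambda x,y:(515+x/4,50+y/4)
# printer bezel
for nm,uv,z in [("pbez TL",e(196,417),64.5),("pbez BL",e(205,558),64.5),("pbezBR",e(275,545),64.5),("feed",e(372,471),67)]:print(nm,wonz("w1",*uv,z).round(1))
print("top feed",onz("top",464.6,261.9,66),onz("top",444.1,264,67))
k=lambda x,y:(300+x/3,200+y/3)
print("side mk..","tare",tri(g(542,219),k(97,193)),"lk",tri(g(256,205),k(94,103)),"feed",tri((464.6,261.9),k(78,467)))
```

```text
front [489.12199209 112.40805563  45.        ] [ 480.22437996 -124.54652433   45.        ] 237.12157317293043
top front [487.4090494  110.24501956  45.        ] [ 477.88737893 -128.10191994   45.        ]
yaw -2.1504383785438987
bezel c [530.2  82.7  55. ] 42.2
far bez [549.3  82.1  58.3] 61.3
near bez [510.8  84.   51.5] 22.7
lk [515.5  37.1  57.3] 29.2
mk [513.8  -7.6  57.2] 29.1
tare [510.8 -78.5  60.2] 28.8
tare edgeN [501.8 -78.8  58.6] 19.8
tare edgeF [519.1 -78.9  61.7] 37.1
top bez [528.2  80.9  56.2] 40.2
top lk [513.3  34.8  56.9] 27.1
top mk [511.7 -11.   56.9] 27.2
top tare [509.5 -82.8  60. ] 27.7
pbez TL [ 487.6 -289.9   64.5]
pbez BL [ 449.6 -298.6   64.5]
pbezBR [ 454.4 -324.5   64.5]
feed [ 478.3 -358.2   67. ]
top feed [ 476.77302374 -361.80089205   66.        ] [ 470.64237608 -311.51025752   67.        ]
side mk.. tare (array([512.11424638, -82.87752576,  60.51463018]), np.float64(5.1882624435258675)) lk (array([516.83477535,  34.64865791,  57.56665035]), np.float64(7.14704865946267)) feed (array([ 479.7783203 , -360.91608971,   69.25271671]), np.float64(6.320145124596897))
```

Request:
{"fn": "drive_tool", "kwargs": {"steps": [[0,0.04,0,0,0],[0,0.05,0,0,0],[0,0.05,0,0,0],[0,0.05,0,0,0],[0,0.05,0,0,0],[0,0.04,0,-4.5,0],[0,0,0.02,-4.5,0],[-0.03,0,0.02,0,0],[0,0,0,0,0],[0,0,0,0,0]]}}

```text
clock: 3.0
position: [402.2, -312.8, 221.0]
ee_rot: [0.997, 0.079, -0.0, -0.0]
contact_force: [0.2, -0.5, 1.4]
gripper_width: 0.3
```

Run:
```python
from h import *
p,d,s=wsnap("w2");print(s["position"],s["ee_rot"],s["contact_force"])
```

```text
[ 402.19112708 -312.82709018  221.0250968 ] [ 9.96894851e-01  7.87431728e-02 -4.09182187e-04 -3.68256268e-05] [ 0.23761317 -0.49750357  1.43596268]
```

View pics/w2.png

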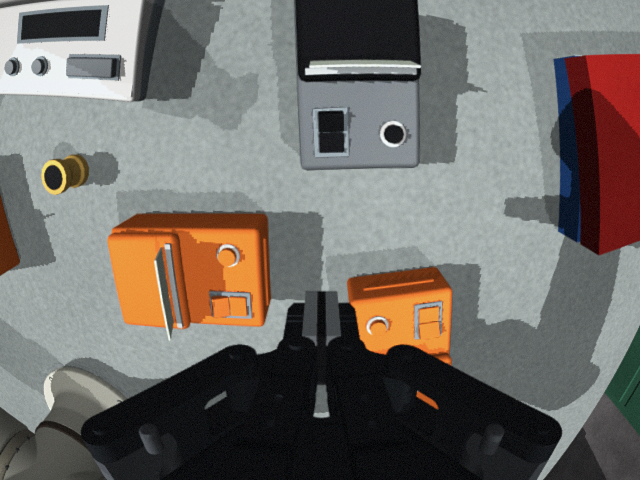

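Run:
```python
import cv2
p=cv2.imread("pics/w2.png")
cv2.imwrite("pics/w2c.png",cv2.resize(p[85:175,295:425],None,fx=6,fy=6,interpolation=cv2.INTER_CUBIC))
cv2.imwrite("pics/w2f.png",cv2.resize(p[270:350,270:375],None,fx=6,fy=6,interpolation=cv2.INTER_CUBIC))
```

```text
(no output)
```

View pics/w2c.png

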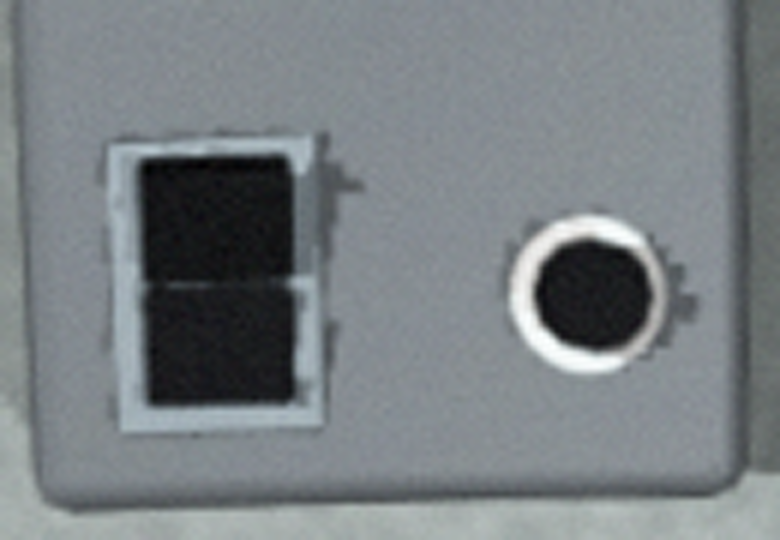

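View pics/w2f.png

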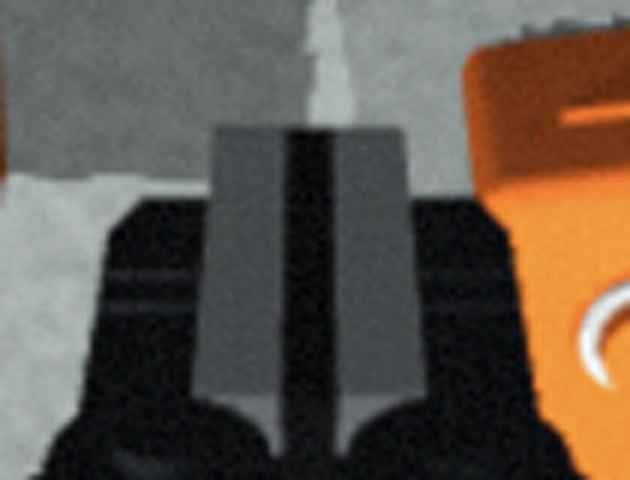

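Run:
```python
from h import *
f=lambda x,y:(295+x/6,85+y/6)
P={}
for nm,uv,z in [("TL",(107,143),64.5),("TR",(325,135),64.5),("BR",(325,430),64.5),("BL",(120,432),64.5),("V",(220,284),67),("farend",(218,155),73),("feed",(594,294),67)]:
    P[nm]=wonz("w2",*f(*uv),z);print(nm,P[nm].round(1))
c=(P["TL"]+P["TR"]+P["BR"]+P["BL"])/4;print("c",c)
for a,b in [("BL","TL"),("BR","TR"),("V","farend"),]:
    d=P[b]-P[a];print(np.degrees(np.arctan2(d[1],d[0])),np.linalg.norm(d[:2]))
for a,b in [("TL","TR"),("BL","BR"),("V","feed")]:
    d=P[b]-P[a];print(np.degrees(np.arctan2(d[0],-d[1])),np.linalg.norm(d[:2]))
D=np.load("w2.npz")["d"];print(D[131,330],D[150,360],D[100,360])
```

```text
TL [ 487.4 -292.    64.5]
TR [ 493.1 -320.1   64.5]
BR [ 454.  -326.7   64.5]
BL [ 449.3 -299.7   64.5]
V [ 471.2 -309.6   67. ]
farend [ 487.9 -306.5   73. ]
feed [ 478.7 -358.8   67. ]
c [ 470.96434787 -309.64670986   64.5       ]
11.401684820065064 38.82705175484714
9.594653522876383 39.65548622522418
10.628786490568967 17.03668917227447
11.505775754177522 28.6540154280997
9.820052666941887 27.413939441352813
8.660625600401584 49.745569374734615
285.9286 294.0101 281.88843
```

Request:
{"fn": "drive_tool", "kwargs": {"steps": [[0.03,0.004,0.0,0,0],[0.03,0.004,0.03,0,0],[0.021,0.0,0.03,0,0],[0,0,0.03,0,0],[0,0,0.03,0,0],[0,0,0,0,0],[0,0,0,0,0]]}}

```text
clock: 3.75
position: [484.6, -308.6, 102.2]
ee_rot: [0.997, 0.079, 0.0, 0.001]
contact_force: [0.3, -0.3, -0.4]
gripper_width: 0.2
```

Run:
```python
from h import *
p,d,s=wsnap("w3");print(s["position"],s["contact_force"])
q,_=arm.get_image("side");cv2.imwrite("pics/s3.png",cv2.resize(q[270:400,270:420],None,fx=4,fy=4,interpolation=cv2.INTER_CUBIC))
cv2.imwrite("pics/w3c.png",cv2.resize(p[200:360,240:420],None,fx=3,fy=3,interpolation=cv2.INTER_CUBIC))
```

```text
[ 484.61812763 -308.62472462  102.20926946] [ 0.33962386 -0.34951457 -0.40208671]
```

View pics/w3c.png

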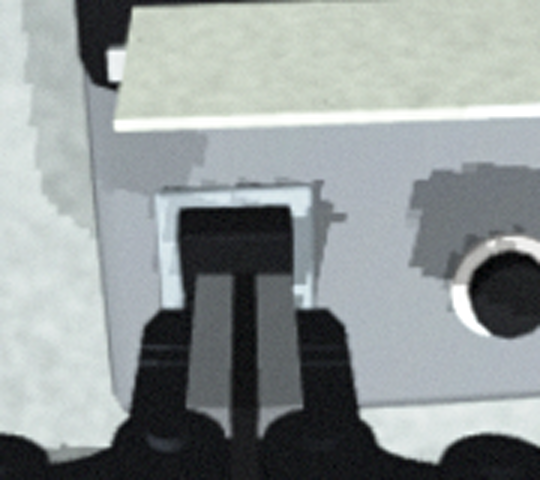

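View pics/s3.png

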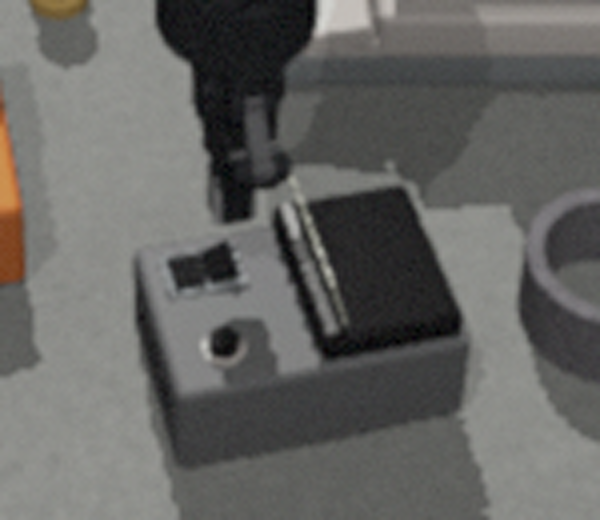

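Request:
{"fn": "drive_tool", "kwargs": {"steps": [[0,0,0.01,0,0],[0,0,0.01,0,0],[0,0,0.005,0,0],[0,0,0.002,0,0],[0,0,0.001,0,0],[0,0,0.001,0,0],[0,0,0,0,0],[0,0,0,0,0]]}}

```text
clock: 4.65
position: [483.1, -308.8, 72.5]
ee_rot: [0.997, 0.078, 0.0, 0.0]
contact_force: [-1.6, 0.8, 2.2]
gripper_width: 0.1
```

Request:
{"fn": "drive_tool", "kwargs": {"steps": [[0,0,0.001,0,0],[0,0,0.001,0,0],[0,0,0.001,0,0],[0,0,0,0,0],[0,0,0,0,0]]}}

```text
clock: 5.15
position: [483.7, -308.7, 69.4]
ee_rot: [0.997, 0.078, 0.001, 0.0]
contact_force: [0.5, 2.6, 1.7]
gripper_width: 0.1
```

Request:
{"fn": "drive_tool", "kwargs": {"steps": [[0,0,0.001,0,0],[0,0,0.001,0,0],[0,0,0,0,0],[0,0,0,0,0]]}}

```text
clock: 5.55
position: [483.5, -309.0, 67.4]
ee_rot: [0.997, 0.078, 0.0, 0.0]
contact_force: [1.2, 1.9, 2.7]
gripper_width: -0.3
```

Request:
{"fn": "drive_tool", "kwargs": {"steps": [[0,0,0.001,0,0],[0,0,0,0,0],[0,0,0,0,0]]}}

```text
clock: 5.85
position: [483.6, -309.0, 66.9]
ee_rot: [0.997, 0.078, 0.0, 0.0]
contact_force: [0.8, 1.3, 5.0]
gripper_width: 0.1
```

Request:
{"fn": "drive_tool", "kwargs": {"steps": [[0,0,0.0005,0,0],[0,0,0,0,0],[0,0,0,0,0]]}}

```text
clock: 6.15
position: [483.6, -309.0, 66.7]
ee_rot: [0.997, 0.078, 0.0, 0.0]
contact_force: [0.5, 2.1, 5.9]
gripper_width: 0.1
```

Force has risen past the turning force and the tip has stopped near 67, the predicted stop. I'll lift and check.

Request:
{"fn": "drive_tool", "kwargs": {"steps": [[0,0,-0.005,0,0],[0,0,-0.03,0,0],[0,0,-0.04,0,0],[0,0,-0.04,0,0],[-0.03,0,-0.04,0,0],[-0.05,0,0,0,0],[0,0,0,0,0],[0,0,0,0,0]]}}

```text
clock: 6.95
position: [402.4, -321.2, 220.7]
ee_rot: [0.997, 0.077, -0.0, -0.0]
contact_force: [-0.1, 0.9, -0.2]
gripper_width: 0.3
```

Run:
```python
from h import *
p,d,s=wsnap("w4");print(s["position"],s["contact_force"])
q,_=arm.get_image("side");a=cv2.resize(q[310:390,295:395],None,fx=4,fy=4,interpolation=cv2.INTER_CUBIC)
b=cv2.resize(p[85:175,295:395],(400,360),interpolation=cv2.INTER_CUBIC)
cv2.imwrite("pics/c4.png",np.hstack([a,b[:320]]))
```

```text
[ 402.40136765 -321.24851266  220.69939058] [-0.13808033  0.90556539 -0.16264597]
```

View pics/c4.png

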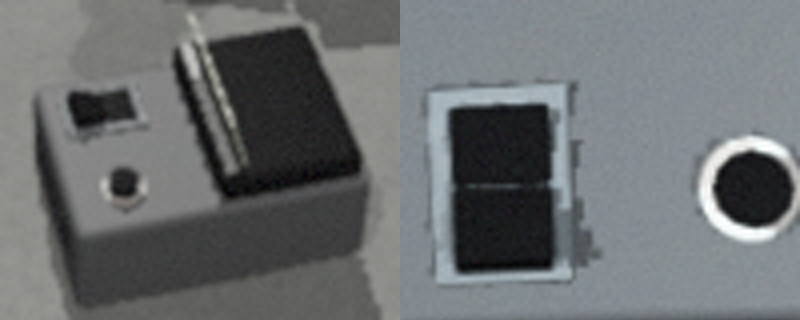

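Request:
{"fn": "drive_tool", "kwargs": {"steps": [[0,0,0,5.5,0],[0,0,0,5.5,0],[0,-0.04,0,0,0],[0.005,-0.05,0,0,0],[0.005,-0.05,0,0,0],[0.005,-0.05,0,0,0],[0.005,-0.05,0,0,0],[0.005,-0.05,0,0,0],[0.005,-0.05,0,0,0],[0.005,-0.04,0,0,0],[0,-0.024,0,0,0],[0,0,0,0,0],[0,0,0,0,0]]}}

```text
clock: 8.35
position: [453.2, 80.5, 220.0]
ee_rot: [1.0, -0.017, -0.001, 0.001]
contact_force: [-0.1, 0.3, 1.1]
gripper_width: 0.2
```

Run:
```python
from h import *
p,d,s=wsnap("w5");print(s["position"],s["ee_rot"],s["contact_force"])
```

```text
[453.23130294  80.5164634  219.97472951] [ 9.99858512e-01 -1.67836769e-02 -9.67466964e-04  5.73508855e-04] [-0.11734093  0.26158391  1.08535448]
```

View pics/w5.png

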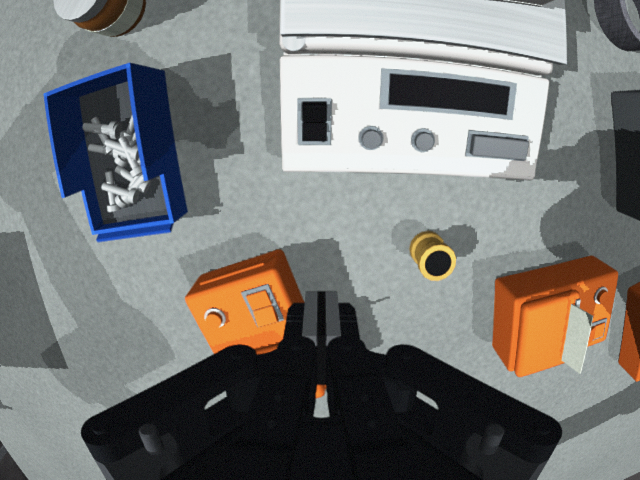

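Run:
```python
from h import *
p=cv2.imread("pics/w5.png")
cv2.imwrite("pics/w5c.png",cv2.resize(p[85:160,285:415],None,fx=6,fy=6,interpolation=cv2.INTER_CUBIC))
```

```text
(no output)
```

View pics/w5c.png

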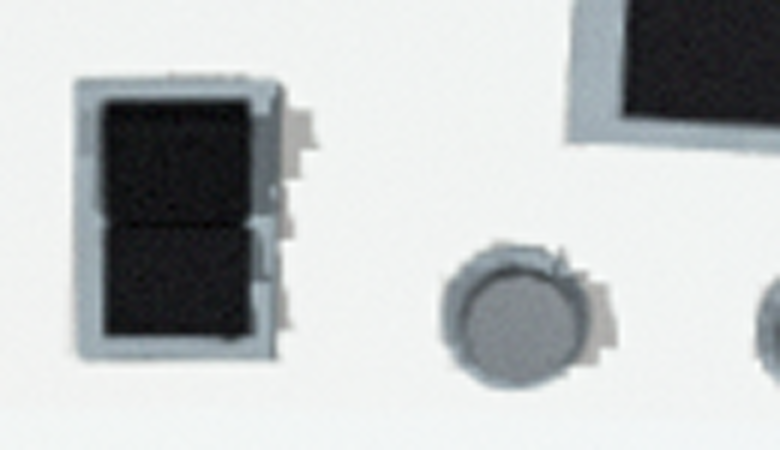

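Run:
```python
from h import *
f=lambda x,y:(285+x/6,85+y/6)
fl=wonz("w5",283,171,45);fr=wonz("w5",533,178,45);d=fl-fr;print(fl,fr,np.linalg.norm(d),np.degrees(np.arctan2(-d[0],d[1])))
yaw=np.radians(-2.2);ex=np.array([np.cos(yaw),np.sin(yaw),0]);ey=np.array([-ex[1],ex[0],0])
def apr(uv,h):
    z=55
    for _ in range(8):
        p=wonz("w5",*uv,z);z=45+np.tan(np.radians(10))*((p-fl)@ex)+h/np.cos(np.radians(10))
    return p
c=[apr(f(*a),2.5) for a in [(75,78),(280,83),(275,358),(75,356)]];m=np.mean(c,0)
print(np.round(c,1),m.round(1))
V=apr(f(178,224),5);print("V",V.round(1),"key",apr(f(520,325),7).round(1),"tare",apr((501,145),10).round(1))
t=m+13*ex;print("tap",t,(t-fl)@ex, "apron z", 45+np.tan(np.radians(10))*((t-fl)@ex))
```

```text
[488.68264463 112.4963423   45.        ] [ 480.57473335 -124.35693722   45.        ] 236.99201303430172 -1.9605714149945457
[[550.   96.5  58.5]
 [548.3  69.3  58.3]
 [510.3  70.9  51.6]
 [511.6  98.5  51.7]] [530.1  83.8  55. ]
V [529.5  83.5  57.5] key [514.6  37.6  57.2] tare [512.  -77.8  60.5]
tap [543.06266629  83.32103837  55.02539515] 55.459915032845 apron z 54.77907936808957
```

Request:
{"fn": "drive_tool", "kwargs": {"steps": [[0.03,-0.002,0,0,0],[0.03,-0.002,0.02,0,0],[0.0285,-0.001,0.03,0,0],[0,0,0.03,0,0],[0,0,0.03,0,0],[0,0,0.02,0,0],[0,0,0,0,0],[0,0,0,0,0]]}}

```text
clock: 9.2
position: [542.3, 80.8, 91.1]
ee_rot: [1.0, -0.018, 0.0, 0.0]
contact_force: [0.1, -0.0, 0.3]
gripper_width: -0.2
```

Run:
```python
from h import *
p,d,s=wsnap("w6");print(s["position"],s["contact_force"])
q,_=arm.get_image("side");a=cv2.resize(q[190:290,300:400],None,fx=4,fy=4,interpolation=cv2.INTER_CUBIC)
b=cv2.resize(p[200:333,240:373],(400,400),interpolation=cv2.INTER_CUBIC)
cv2.imwrite("pics/c6.png",np.hstack([a,b]))
```

```text
[542.2949368   80.77142224  91.09713553] [ 0.14095305 -0.04711331  0.26337672]
```

View pics/c6.png

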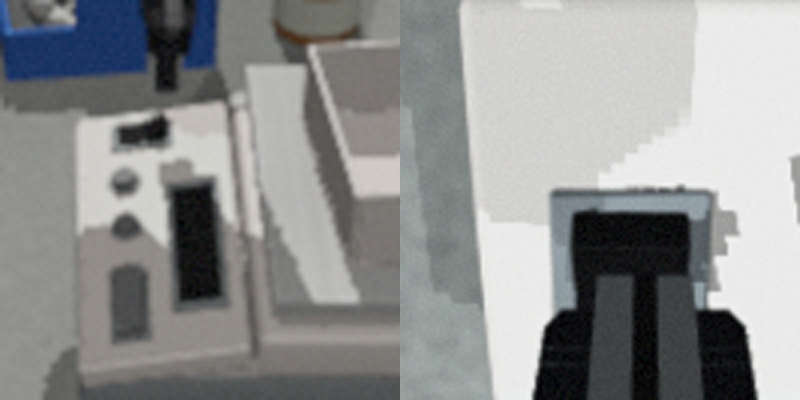

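Request:
{"fn": "drive_tool", "kwargs": {"steps": [[0,-0.0015,0.01,0,0],[0,0,0.008,0,0],[0,0,0.003,0,0],[0,0,0.001,0,0],[0,0,0.001,0,0],[0,0,0.001,0,0],[0,0,0,0,0],[0,0,0,0,0]]}}

```text
clock: 10.1
position: [542.0, 83.2, 67.0]
ee_rot: [1.0, -0.018, 0.0, -0.0]
contact_force: [-0.6, 0.1, 0.1]
gripper_width: -0.1
```

Request:
{"fn": "drive_tool", "kwargs": {"steps": [[0,0,0.001,0,0],[0,0,0.001,0,0],[0,0,0,0,0],[0,0,0,0,0]]}}

```text
clock: 10.5
position: [542.4, 83.3, 65.2]
ee_rot: [1.0, -0.018, 0.001, -0.0]
contact_force: [-0.1, -1.1, 1.6]
gripper_width: -0.0
```

Request:
{"fn": "drive_tool", "kwargs": {"steps": [[0,0,0.001,0,0],[0,0,0.001,0,0],[0,0,0.001,0,0],[0,0,0,0,0],[0,0,0,0,0]]}}

```text
clock: 11.0
position: [542.5, 83.5, 62.0]
ee_rot: [1.0, -0.018, 0.001, -0.0]
contact_force: [2.0, -0.6, 3.2]
gripper_width: -0.2
```

Request:
{"fn": "drive_tool", "kwargs": {"steps": [[0,0,0.001,0,0],[0,0,0.001,0,0],[0,0,0,0,0],[0,0,0,0,0]]}}

```text
clock: 11.4
position: [542.2, 83.4, 60.0]
ee_rot: [1.0, -0.018, 0.0, -0.0]
contact_force: [2.1, -0.5, 4.9]
gripper_width: -0.2
```

Request:
{"fn": "drive_tool", "kwargs": {"steps": [[0,0,0.001,0,0],[0,0,0,0,0],[0,0,0,0,0]]}}

```text
clock: 11.7
position: [542.3, 83.4, 59.5]
ee_rot: [1.0, -0.017, 0.001, -0.0]
contact_force: [1.0, 0.3, 7.4]
gripper_width: 0.1
```

Request:
{"fn": "drive_tool", "kwargs": {"steps": [[0,0,-0.005,0,0],[0,0,-0.03,0,0],[0,0,-0.04,0,0],[-0.03,0,-0.04,0,0],[-0.04,0.01,-0.04,0,0],[-0.04,0.04,0,0,0],[0,0.04,0,0,0],[0,0.04,0,0,0],[0,0.037,0,0,0],[0,0,0,0,0],[0,0,0,0,0]]}}

```text
clock: 12.8
position: [434.1, -74.9, 207.3]
ee_rot: [1.0, -0.019, -0.002, -0.0]
contact_force: [0.6, 1.1, 0.3]
gripper_width: -0.1
```

Run:
```python
from h import *
p,d,s=wsnap("w7");print(s["position"],s["contact_force"])
q,_=arm.get_image("side");a=cv2.resize(q[200:300,300:400],None,fx=4,fy=4,interpolation=cv2.INTER_CUBIC)
b=cv2.resize(p[40:190,130:390],(693,400),interpolation=cv2.INTER_CUBIC)
cv2.imwrite("pics/c7.png",a);cv2.imwrite("pics/c7b.png",b)
```

```text
[434.0564916  -74.87896711 207.28675469] [0.59715288 1.06553591 0.27340396]
```

View pics/c7.png

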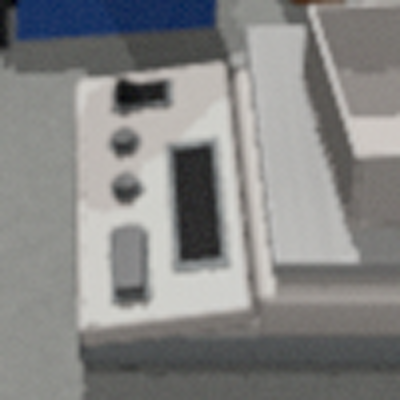

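View pics/c7b.png

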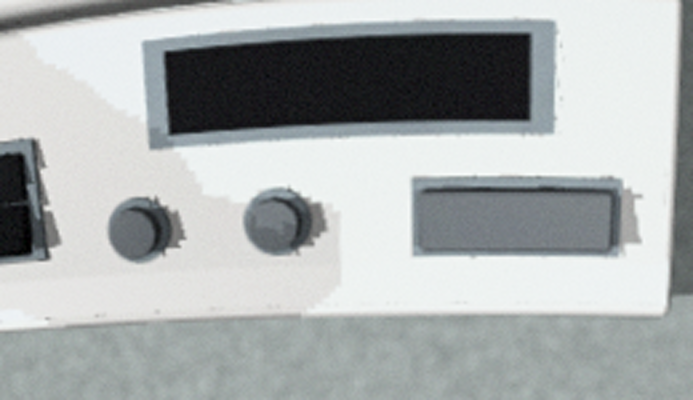

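Run:
```python
from h import *
for z in (58,60.3):print(wonz("w7",323.2,122.2,z))
s=arm.read_state();R=Ro.from_quat(s["ee_rot"]).as_matrix()
print(R.T@(wonz("w7",323.2,122.2,60.3)-s["position"]))
```

```text
[510.03603449 -78.77163641  58.        ]
[510.08190642 -78.75966204  60.3       ]
[ 75.53935236   2.30683274 147.28499456]
```

Request:
{"fn": "drive_tool", "kwargs": {"steps": [[0.035,0.002,0.0,0,0],[0.04,0.001,0.03,0,0],[0,0,0.04,0,0],[0,0,0.04,0,0],[0,0,0.02,0,0],[0,0,0.01,0,0],[0,0,0,0,0],[0,0,0,0,0]]}}

```text
clock: 13.7
position: [511.8, -79.3, 69.6]
ee_rot: [1.0, -0.017, 0.001, 0.0]
contact_force: [0.2, 0.1, 0.3]
gripper_width: -0.3
```

Run:
```python
from h import *
p,d,s=wsnap("w8");print(s["position"],s["contact_force"])
b=cv2.resize(p[180:330,200:450],(750,450),interpolation=cv2.INTER_CUBIC)
cv2.imwrite("pics/c8.png",b)
```

```text
[511.80797956 -79.28659489  69.56334185] [0.16830281 0.08625169 0.26999662]
```

View pics/c8.png

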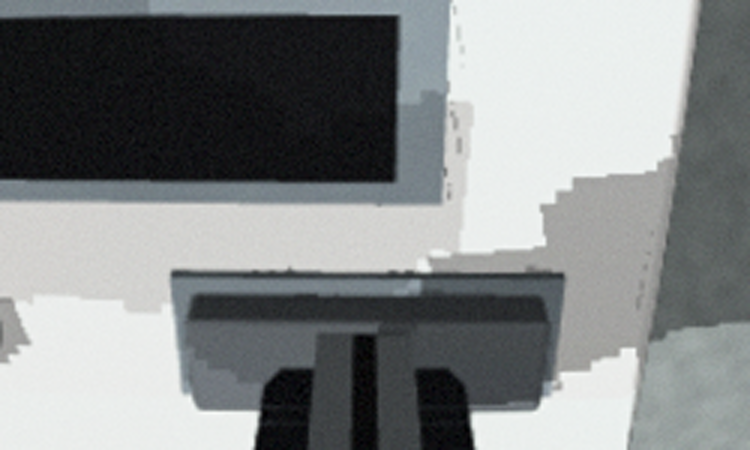

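Tip is centred over the tare bar. Press down.

Request:
{"fn": "drive_tool", "kwargs": {"steps": [[-0.001,0,0.005,0,0],[0,0,0.002,0,0],[0,0,0.002,0,0],[0,0,0.001,0,0],[0,0,0.001,0,0],[0,0,0,0,0],[0,0,0,0,0]]}}

```text
clock: 14.45
position: [510.6, -79.8, 58.1]
ee_rot: [1.0, -0.018, 0.001, -0.0]
contact_force: [0.0, 0.3, 3.4]
gripper_width: 0.2
```

Request:
{"fn": "drive_tool", "kwargs": {"steps": [[0,0,0.001,0,0],[0,0,0.001,0,0],[0,0,0,0,0],[0,0,0,0,0]]}}

```text
clock: 14.85
position: [510.9, -79.9, 56.0]
ee_rot: [1.0, -0.018, 0.001, 0.0]
contact_force: [1.4, -0.9, 5.2]
gripper_width: 0.1
```

Request:
{"fn": "drive_tool", "kwargs": {"steps": [[0,0,0,0,0],[0,0,-0.005,0,0],[0,0,-0.02,0,0],[0,0,-0.04,0,0],[0,0,-0.04,0,0],[-0.04,0,-0.04,0,0],[-0.04,0,-0.03,0,0],[0,0,0,0,0],[0,0,0,0,0],[0,0,0,0,0]]}}

```text
clock: 15.85
position: [433.9, -77.2, 224.7]
ee_rot: [1.0, -0.018, -0.002, 0.0]
contact_force: [0.2, -0.3, -0.1]
gripper_width: -0.2
```

Run:
```python
from h import *
p,d,s=wsnap("w9");print(s["position"],s["contact_force"])
q,_=arm.get_image("side");cv2.imwrite("pics/s9.png",cv2.resize(q[190:390,290:460],None,fx=3,fy=3,interpolation=cv2.INTER_CUBIC))
```

```text
[433.92623806 -77.19279271 224.69456508] [ 0.1607256  -0.32023731 -0.11050244]
```

View pics/w9.png

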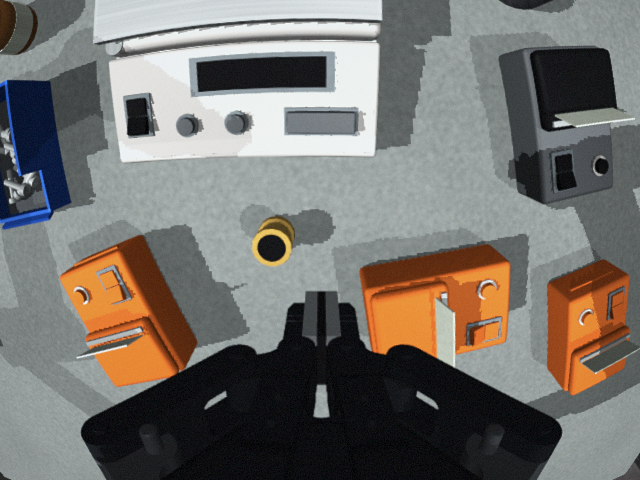

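View pics/s9.png

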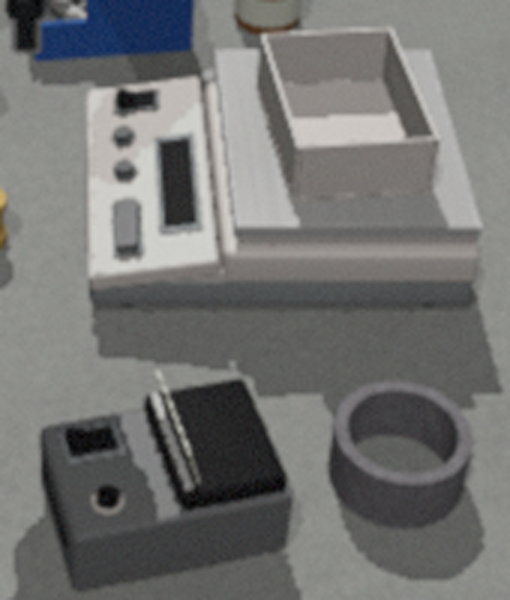

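Both rockers show their far facet down and the near end raised. The bar is up and nothing has moved, so I'm handing in.

```bash
python3 -c "
from bench import arm
print(arm.job_done())"
```

```text
the job is handed in; nothing more can be done
None
```

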